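# Run a turbo housing up to the inspection camera on its braked slide

## Task

Bring the turbocharger housing up to the inspection camera: press down the round release button at the tail of the slide carriage, keep it down while you push the carriage along its rail until the carriage meets the end stop, then let the button come back up so that the brake locks the carriage there. Push with the fingers only: do not touch or lift the housing, never force the carriage along with the button up, and leave the other things on the bench where they are.

Things in the scene. Friction and masses are not known exactly. Their poses are not given: they have to be found in the camera images.
- carriage (a joint): travel of the carriage from its start, m; grows towards the end stop, 100 to 240 mm away. Aluminium plate 180 wide, 305 long, 12 thick, top 48 mm above the bench, on two steel guides, 2 kg, carrying the housing. Released, it slides with 2 N of friction (plus 5 N per m/s); with the button up a brake holds it anywhere on the rail against more than 50 N.
- release_button (a joint): how far the release button is pressed, m: 0 = up, brake fully on; 0.008 = fully down, then rigid. The brake eases off over the first 2.5 mm and is free from 3 mm on. Pressing takes 5.5 N at 3 mm and 7.5 N at full depth; springs lift the button when it is let go.
- button_top (a point): centre of the flat top of the release button, a black disc 36 mm across on a grey block (70 across the rail, 85 along, top 83 mm above the bench) at the carriage's tail. Top 99 mm above the bench when up, 91 when fully down. It rides and sinks with the button. y along the rail towards the stop, z up. Sides and rear are open.
- push_plate (a point): centre of the rear face (towards the button) of a grey upright push plate on the carriage, 22 mm ahead of the button's centre, 60 wide across the rail, 10 thick, from 83 to 125 mm above the bench; this point is 104 mm up. A finger standing on the button can bear against it to push the carriage.
- nest_centre (a point): centre of the housing's nest on the carriage's top face, 165 mm ahead of the button's centre, 48 mm above the bench; three locating pins, 10 mm thick and 16 mm high, stand round the flange with 1.5 mm of play. y along the rail towards the stop, z up.
- housing: turbocharger compressor housing, grey casting with bright machined rims, loose in the nest on the carriage, about 0.85 kg. Origin: centre of its underside. Flange 150 mm in diameter, 80 mm high overall, inlet 74 mm across opening upwards, outlet pipe 53 mm across whose mouth lies 105 mm ahead (+y) at x = +48 mm.
- carriage_nose (a point): point on the middle of the thickness of the carriage's front edge that meets the end stop, 255 mm ahead of the button's centre, 42 mm above the bench. y along the rail towards the stop.
- stop_tip (a point): tip of the end stop: a 12 mm steel screw pointing back (-y) at the carriage nose, 42 mm above the bench, on an aluminium bridge clamped to the guides, which also carries the small camera and ring light (up to 121 mm above the bench). Rigid. The carriage is home when carriage_nose meets stop_tip. The bridge is set elsewhere along the rail each time.
- rail: fixed aluminium tooling plate 300 x 760 x 12 mm with two steel guides, on the bench. Its y axis points along the rail towards the end stop, z up; origin on the bench under the rail's middle line. The plate reaches from x = -180 to +120 and from y = -330 to +430 mm.
- plug_gauge: bystander: steel plug gauge standing upright on the tooling plate on the robot's side of the carriage, 28 mm thick, 96 mm high. Origin: centre of its underside.
- ring_gauge: bystander: dark steel ring gauge lying on the tooling plate on the robot's side, 60 mm across, 18 mm high. Origin: centre of its underside.
- spare_housing: bystander: a second, equal housing standing on the bench to the robot's right, 150 mm flange, 80 mm high. Origin: centre of its underside.
- deburr_tool: bystander: deburring tool with a handle, 160 mm long, lying on the bench to the robot's right.
- bottle: bystander: bottle 64 mm in diameter, 170 mm high, on the bench beside the tooling plate, on the side away from the robot. Origin: centre of its underside.
- abrasive_block: bystander: sanding block 70 x 100 x 34 mm on the bench beside the tooling plate, on the side away from the robot. Origin: centre of its underside.
There are look-alikes about, which are no part of the job. Leave any purple or red look-alike of the housing alone.

How it is judged (in metres and radians):
On the way, in this order (a step that is already met when the one before it is completed fails the run):
1. the release button is pressed while the carriage is still near its starting place (value of joint release_button above 0.003 m and value of joint carriage below 0.03 m), for 0.1 s.
2. the carriage is at the end stop with the button still held down (y of stop_tip in the frame of carriage_nose below 0.0025 m and value of joint release_button above 0.0015 m), for 0.1 s.
At the end, for the whole second after the job is handed in: The carriage stands still with its nose within 2.5 mm of the end stop, the release button is up again (within 1 mm, brake on), and the housing sits upright in its nest (within 6 mm and 0.05 rad) (y of stop_tip in the frame of carriage_nose below 0.0025 m and value of joint release_button below 0.001 m and velocity of joint carriage between -0.005 and 0.005 m/s and distance between housing and nest_centre below 0.006 m and angle between housing's own z axis and vertical below 0.05 rad and linear speed of housing below 0.02 m/s); the robot touches nothing.
It fails at once if the carriage is forced along (faster than 20 mm/s either way) with the release button up (pressed less than 1 mm) (value of joint release_button below 0.001 m and (velocity of joint carriage above 0.02 m/s or velocity of joint carriage below -0.02 m/s)).
It fails at once if the button is let go with the carriage part-way (more than 30 mm from its start and more than 10 mm short of the stop) (value of joint release_button below 0.001 m and value of joint carriage above 0.03 m and y of stop_tip in the frame of carriage_nose above 0.01 m).
It fails at once if the housing is touched by the robot (contact force between any of the fingers, the arm and housing above 0.5 N).
It fails at once if the housing is lifted, tipped or shaken out of its nest (10 mm, 0.15 rad) (distance between housing and nest_centre above 0.01 m or angle between housing's own z axis and vertical above 0.15 rad).
It fails at once if another thing on the bench is moved by more than 25 mm (distance of any of plug_gauge, ring_gauge, spare_housing, deburr_tool, bottle, abrasive_block from where it was at the start of the episode above 0.025 m).
It also fails if it takes over 40 s, if anything falls off the work surface, if the arm or the gripper's body presses on something with over 40 N, if the wrist force passes 120 N, or if a joint passes its speed limit or range.

## Robot

A 6-joint arm with a two-finger parallel gripper is mounted at the origin on the work surface. World frame = base frame: x ahead of the robot, y to its left, z up, the work surface at z = 0. Lengths are in mm, angles in rad, forces in N, time in s.
With the tool pointing down it reaches from about 300 to 775 mm from the base axis. Payload 14.6 kg.
Tool frame: the origin (TCP) lies on the centre line of the jaws, within the pads' length; the fingertips stand 11 mm ahead of it and the grasp point (between the pads) lies 8 mm behind it; x points along the fingers, y is the direction in which the jaws open and shut, and the axes are right-handed (so a half turn about x gives the same grasp; the last joint's range is limited). The gripper opens to 94 mm and grips with 3 to 60 N. Pads are 16 mm wide; open, the fingers measure 119 mm over their backs; the gripper's body (75 mm by 177 mm) begins 78 mm behind the grasp point.
Start: joints at [1.232, 0.3, 1.521, -0, 1.321, -0.067], TCP at [147.654, 529.8, 216.446] pointing down, gripper open.
Joint ranges: [-3.03, 3.03], [-0.79, 2.21], [0.23, 2.52], [-1.04, 4.18], [0, 3.07], [-2.55, 2.55]. Speed limits (rad/s): [2.22, 2.22, 2.57, 3.14, 3.14, 3.14].

## Interface

Orientations are given as [roll, pitch, yaw] about the fixed x, y, z axes, in that order (R = Rz(yaw) Ry(pitch) Rx(roll)).
In Python, from cell import manip gives the robot as it stands.
- The arm moves only by the shell command python3 -m handwheel 'ROWS' [OPENING] [FORCE]. ROWS is JSON, a list of rows, each a list of 2 entries, a list of its own where there are three numbers: the shift along the tool's x, y, z in mm, then the turn about the tool's x in rad. In form: [[[x, y, z], spin], ...]. A call has exactly 10 rows; each row shifts and turns the commanded pose from where the row before left it, along the tool's axes as they then stand; what a row does not reach is not made up. A row lasts 1/8 s, in which the tool goes at most 62.5 mm and 10.7 degrees, less where a joint would pass 70% of its speed; a pose out of reach is approached as far as the arm can. A call with a gripper value outside its range is refused whole. OPENING is the closure in counts, from 0 (fully open) to 255 (shut), set as the call begins (- or left out, the last holds). The fingers move at their own pace and stop on an object; FORCE is the grip in N (left out, the last holds). Time passes only in rows, so rows that do not move let the fingers close, or fill a call up. It gives the time, the measured TCP pose, the force and the opening at its end, in the units of the state.
- manip.read_state(): the state, without advancing time (a new reading comes with each control period).
- manip.camera(name): name is "scene" or "top"; returns a dict with "pixels" (420x560x3 uint8, red, green, blue), "z_map" (420x560 float32, mm along the optical axis (not along the pixel's ray), 0 where there is no reading), "mtx" (3x3 intrinsics, pixels), "xyz" and "orientation" of the camera in the world. Camera axes: x right, y up, looking along -z (the intrinsics and any distortion apply to the point x, -y, -z); pixel columns grow to the right and rows downward; lengths in mm; the calibration is good to about 2 mm. A picture is of the moment at which its call begins.
- manip.sign_off(): hands the job in, once; it reports no verdict.
Trained networks look in the newest picture that a camera, given by its name, has taken for a name from the list of things; names that differ only in an ending like _2 or _b are one class to them, and where a whole thing is asked for, a point or a joint stands for the part that bears it (a point fixed in the world has none). Each returns a list of dicts, best first, with "confidence" (0 to 1); they miss things now and then, are a little off and sometimes report something else, mostly with a low value. They report only what shows in the picture. A call takes as long as a camera call. They do not tell look-alikes from the thing itself.
- manip.cut_out(target, camera): "region" (420x560 bool, what is visible of it) and "centre" ([column, row] in pixels, amid what is visible of it).
The state is a dict: "clock": time; "joints": joint angles; "qd": joint speeds; "effort": joint torques, N m; "eef_pos": TCP position; "eef_rot": TCP orientation; "wrist_force": force on the tool from outside, world axes, zero at the start; "moment": the same for the moment, N m; "finger_gap": finger opening in mm.
Only numpy, scipy, OpenCV 4.12 (cv2) and the standard library are available. Lean on these libraries where they do the work, as an engineer would, in place of code of your own. Each camera call takes 0.05 s, during which the arm holds its last target. There are 200 camera calls.

## Working session

There is one attempt and no reset: what is moved stays moved. The work goes in short steps, Python scripts to look and compute and a shell command to move; the robot and the scene stay as the last step left them, time stands still between calls to the robot, and variables do not carry over. Pictures are saved under pics/ and viewed, about 8 in all and at most 12, crops included, and the job is handed in when it is done.

```bash
mkdir -p pics; cat > h.py <<'E'
import numpy as np, cv2
from cell import manip
from scipy.spatial.transform import Rotation as R
def shot(cam,name=None):
    c=manip.camera(cam)
    if name: cv2.imwrite('pics/'+name,c['pixels'][...,::-1])
    return c
def Rc(c):
    o=np.array(c['orientation'],float)
    return o if o.shape==(3,3) else R.from_euler('xyz',o).as_matrix()
def world(c,uv,z=None):
    uv=np.atleast_2d(uv).astype(float); K=np.array(c['mtx'])
    d=np.c_[(uv[:,0]-K[0,2])/K[0,0],-(uv[:,1]-K[1,2])/K[1,1],-np.ones(len(uv))]
    if z is None: s=c['z_map'][uv[:,1].astype(int),uv[:,0].astype(int)]
    else: s=(z-np.array(c['xyz'])[2])/(d@Rc(c).T)[:,2]
    return (d*np.reshape(s,(-1,1)))@Rc(c).T+np.array(c['xyz'])
def pix(c,p):
    q=(np.atleast_2d(p)-np.array(c['xyz']))@Rc(c); K=np.array(c['mtx'])
    return np.c_[K[0,2]-K[0,0]*q[:,0]/q[:,2],K[1,2]+K[1,1]*q[:,1]/q[:,2]]
E
python3 - <<'E'
from h import *
print(manip.read_state())
for cam in('top','scene'):
    c=shot(cam,cam+'0.png'); print(cam,c['xyz'],c['orientation'],c['mtx'])
    for t in('release_button','push_plate','button_top','housing','carriage','stop_tip','plug_gauge','rail'):
        try:
            for r in manip.cut_out(t,cam)[:3]:
                m=r['region']; vu=np.argwhere(m)[:,::-1]
                P=world(c,vu); P=P[c['z_map'][m]>0]
                print(t,round(r['confidence'],2),np.round(r['centre']),m.sum(),np.median(P,0).round(),P.min(0).round(),P.max(0).round())
        except Exception as e: print(t,e)
E
```

```text
{'clock': 0.0, 'joints': array([ 1.23238117e+00,  3.00465240e-01,  1.52156636e+00, -1.46159250e-05,
        1.32070876e+00, -6.66121734e-02]), 'qd': array([ 5.94559940e-04,  3.90054117e-04,  1.23820199e-03,  8.68786185e-04,
       -4.21569690e-05,  1.42677308e-03]), 'effort': array([ 6.50967522e-04, -5.31794250e+01, -3.52739525e+01,  7.08467234e-02,
        2.42924545e-02, -8.16665647e-05]), 'eef_pos': array([147.58844311, 529.57164361, 215.89576901]), 'eef_rot': array([-1.62507395,  1.56964854, -1.89687331]), 'wrist_force': array([0.0284564 , 0.12777753, 0.44247798]), 'moment': array([-0.02780343,  0.01306144, -0.01790791]), 'finger_gap': 94.06323236829712}
top [ 343.32830396  -54.79493937 1374.2648686 ] [ 0.0956239  -0.00770078 -1.57058329] [[477.65627169   0.         278.94111009]
 [  0.         477.65627169 206.05311884]
 [  0.           0.           1.        ]]
release_button 0.61 [300. 153.] 116 [ 607. -119.  100.] [ 591. -135.   94.] [ 622. -102.  107.]
release_button 0.26 [280. 163.] 4275 [583. -74.  50.] [ 470. -183.   11.] [703. 134. 131.]
push_plate 0.84 [281. 166.] 4458 
[... 1005 characters left out ...]
9.  13.] [381. 438.  36.]
button_top 0.46 [245. 249.] 123 [ 613. -119.  101.] [ 594. -135.   90.] [ 628. -104.  105.]
housing 0.9 [432. 192.] 2116 [191. 304.  51.] [ 14. 205.  -2.] [243. 395.  85.]
housing 0.78 [318. 266.] 3025 [614.  54. 104.] [437. -38.  12.] [657. 157. 133.]
housing 0.68 [247. 184.] 1773 [ 326. -231.   55.] [ 204. -340.   -1.] [ 373. -129.   86.]
carriage 0.67 [263. 273.] 4527 [636. -72.  50.] [ 443. -190.   11.] [708. 145. 130.]
stop_tip 0.74 [474. 287.] 4067 [540. 411.  50.] [342. 315.  10.] [601. 518. 125.]
plug_gauge 0.59 [344. 223.] 282 [427.  85.  70.] [348.  62.   4.] [435.  97. 113.]
rail 0.76 [384. 287.] 16085 [551. 215.  14.] [ 296. -242.   -1.] [746. 563. 172.]
```

```bash
python3 - <<'E'
import cv2
a=cv2.imread('pics/top0.png');b=cv2.imread('pics/scene0.png')
cv2.imwrite('pics/t1.png',cv2.resize(a[60:340,60:400],None,fx=2.1,fy=2.1,interpolation=cv2.INTER_CUBIC))
E
```

```text
(no output)
```

View pics/t1.png

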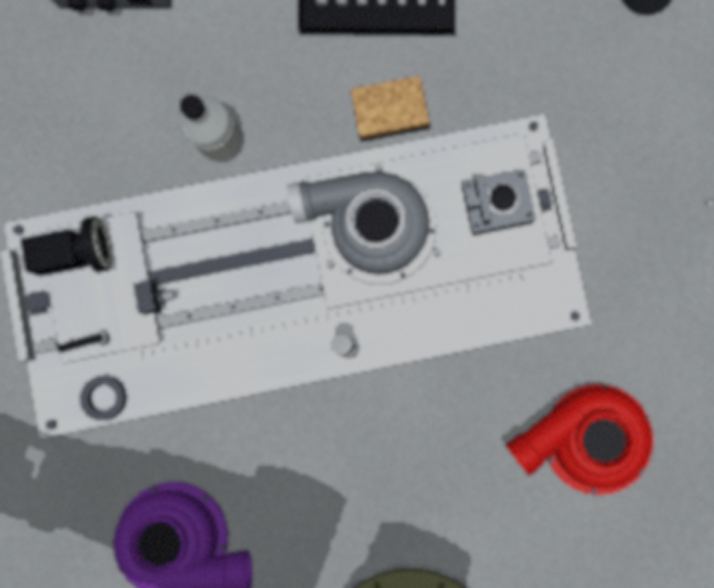

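View pics/scene0.png

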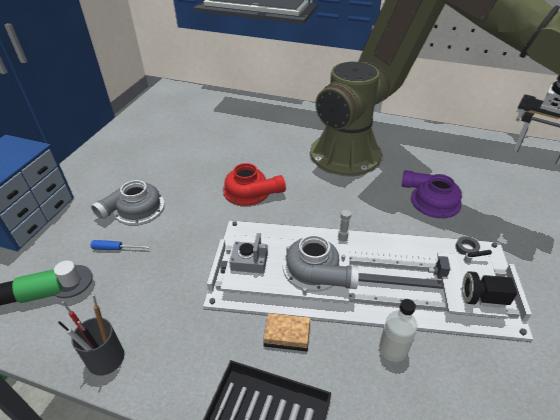

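Top crop: button at crop (503,197), push plate just left of it at (472,205), housing at (378,220), stop screw at about (170,297), plug gauge at (344,340), which is clear of the push path. The travel direction is image-left and slightly down.

```bash
cat > m.py <<'E'
from h import *
def measure(cam,P0=(607,-119)):
    c=shot(cam); g=c['pixels'].max(2)
    u0,v0=pix(c,[*P0,99])[0]; V,U=np.mgrid[:420,:560]
    m=((U-u0)**2+(V-v0)**2<15**2)&(g<60)
    n,l,s,ce=cv2.connectedComponentsWithStats(m.astype(np.uint8))
    for i in range(1,n):
        if s[i,4]>20: print(cam,'dark',s[i],world(c,ce[i],99).round(1))
    return c
E
python3 - <<'E'
from m import *
c=measure('top'); measure('scene')
k=np.array([[545,115],[590,323],[5,225],[40,435]])/2.1+60
w=world(c,k,12); print(w.round())
for a,b in((2,0),(3,1)): d=w[a]-w[b]; print(np.degrees(np.arctan2(-d[0],d[1])),np.hypot(*d[:2]))
print('stop screw', world(c,np.array([[178,295],[160,297],[155,340],[141,215]])/2.1+60,42).round())
g=c['z_map']; V,U=np.mgrid[:420,:560]
P=world(c,np.c_[U.ravel(),V.ravel()]); ok=(abs(P[:,2]-115)<12)&(P[:,0]>550)&(P[:,0]<660)&(P[:,1]>-140)&(P[:,1]<-60)
print(np.c_[U.ravel()[ok],V.ravel()[ok],P[ok].round()].astype(int)[:40])
s=manip.read_state(); print(R.from_euler('xyz',s['eef_rot']).as_matrix().round(4))
E
```

```text
top dark [295 149  10  10  81] [[ 608.9 -119.5   99. ]]
scene dark [240 244  13  12 127] [[ 612.2 -119.8   99. ]]
[[ 742. -184.   12.]
 [ 452. -243.   12.]
 [ 586.  558.   12.]
 [ 300.  499.   12.]]
11.883745084362298 757.9201307703513
11.549997116369978 756.8702321164873
stop screw [[486. 311.  42.]
 [484. 334.  42.]
 [426. 339.  42.]
 [594. 363.  42.]]
[[ 287  143  632  -86  125]
 [ 286  144  629  -83  125]
 [ 287  144  629  -86  123]
 [ 289  144  629  -91  126]
 [ 287  145  626  -86  126]
 [ 288  145  627  -89  123]
 [ 286  146  624  -83  123]
 [ 287  146  624  -86  123]
 [ 288  146  624  -88  125]
 [ 289  146  624  -91  123]
 [ 286  147  622  -83  122]
 [ 287  147  621  -86  124]
 [ 288  147  621  -88  126]
 [ 286  148  618  -83  124]
 [ 287  148  619  -86  121]
 [ 299  148  623 -119  104]
 [ 286  149  618  -83  112]
 [ 287  149  616  -86  123]
 [ 288  149  615  -88  126]
 [ 290  149  615  -94  126]
 [ 297  149  620 -113  104]
 [ 299  149  620 -119  104]
 [ 287  150  613  -86  126]
 [ 288  150  612  -88  127]
 [ 290  150  613  -94  125]
 [ 287  151  610  -86  126]
 [ 288  151  610  -88  124]
 [ 289  151  610  -91  125]
 [ 290  151  610  -94  126]
 [ 287  152  608  -86  124]
 [ 288  152  608  -88  125]
 [ 289  152  607  -91  127]
 [ 290  152  607  -94  125]
 [ 287  153  606  -86  118]
 [ 288  153  604  -88  127]
 [ 289  153  605  -91  123]
 [ 291  153  605  -96  126]
 [ 282  154  605  -73  111]
 [ 283  154  605  -75  111]
 [ 284  154  604  -78  114]]
[[-0.      0.2685  0.9633]
 [-0.      0.9633 -0.2685]
 [-1.     -0.      0.    ]]
```

```bash
python3 -m handwheel '[[[0,0,0],-0.158],[[0,0,0],-0.158],[[0,0,0],-0.158],[[0,-48,21],0],[[0,-48,21],0],[[0,-48,21],0],[[0,-48,21],0],[[0,-48,21],0],[[0,-48,21],0],[[0,-48,21],0]]' 255 40
python3 -c "
from h import *
s=manip.read_state();M=R.from_euler('xyz',s['eef_rot']).as_matrix();print(M.round(3),M.T@(np.array([610,-119.5,130])-s['eef_pos']))"
```

```text
clock: 2.25
eef_pos: [359.9, 228.7, 216.7]
eef_rot: [0.274, 1.57, 0.476]
wrist_force: [1.6, 0.9, -0.3]
finger_gap: 1.0
[[ 0.001 -0.201  0.98 ]
 [ 0.     0.98   0.201]
 [-1.     0.     0.001]] [  86.72881861 -391.3364203   174.9965328 ]
```

```bash
python3 -m handwheel '[[[0,-44,19],0],[[0,-44,20],0],[[0,-44,20],0],[[0,-44,20],0],[[0,-44,20],0],[[0,-44,19],0],[[0,-44,19],0],[[0,-44,19],0],[[0,-37,19],0],[[20,0,0],0]]'
python3 - <<'E'
from m import *
s=manip.read_state();M=R.from_euler('xyz',s['eef_rot']).as_matrix();print(s['eef_pos'],M.T@(np.array([610,-119.5,130])-s['eef_pos']))
E
```

```text
clock: 3.5
eef_pos: [610.0, -118.1, 196.6]
eef_rot: [-0.532, 1.569, -0.332]
wrist_force: [0.1, 0.2, -0.4]
finger_gap: 0.3
[ 609.98386278 -118.08959857  196.56635034] [66.56715094 -1.3196097  -0.37621343]
```

```bash
python3 -m handwheel '[[[10,-1,0],0],[[10,0,0],0],[[10,0,0],0],[[10,0,0],0],[[10,0,0],0],[[6,0,0],0],[[0,0,0],0],[[0,0,0],0],[[0,0,0],0],[[0,0,0],0]]'
python3 - <<'E'
from h import *
print(manip.read_state()['eef_pos'])
c=shot('scene'); u,v=pix(c,[610,-119,110])[0].astype(int)
cv2.imwrite('pics/s2.png',cv2.resize(c['pixels'][v-50:v+40,u-60:u+60,::-1],None,fx=6,fy=6,interpolation=cv2.INTER_CUBIC))
E
```

```text
clock: 4.75
eef_pos: [609.0, -116.8, 140.7]
eef_rot: [-0.538, 1.57, -0.336]
wrist_force: [0.3, -0.3, 0.3]
finger_gap: 0.2
[ 608.96898133 -116.77197366  140.67102167]
```

View pics/s2.png

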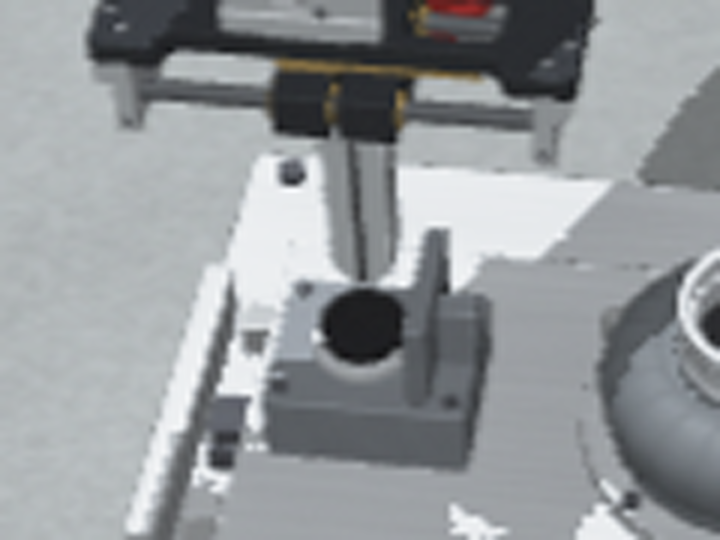

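The fingertips (crop (362,275)) hang over the button (362,325), behind the push plate (435,300). Next I go down and press.

```bash
python3 -m handwheel '[[[7,0,0],0],[[7,0,0],0],[[7,0,0],0],[[6,0,0],0],[[0,0,0],0],[[2,0,0],0],[[2,0,0],0],[[1,0,0],0],[[0,0,0],0],[[0,0,0],0]]'
```

```text
clock: 6.05
eef_pos: [609.0, -116.8, 108.7]
eef_rot: [-0.541, 1.57, -0.338]
wrist_force: [0.7, 0.1, 3.4]
finger_gap: 0.5
```

```bash
python3 -m handwheel '[[[1,0,0],0],[[1,0,0],0],[[1,0,0],0],[[1,0,0],0],[[0,0,0],0],[[0,0,0],0],[[0,0,0],0],[[0,0,0],0],[[0,0,0],0],[[0,0,0],0]]'
```

```text
clock: 7.3
eef_pos: [609.1, -116.8, 104.9]
eef_rot: [-0.399, 1.57, -0.197]
wrist_force: [-0.9, 0.7, 6.3]
finger_gap: 0.5
```

```bash
python3 -m handwheel '[[[1,0,0],0],[[0,1,0],0],[[0,2,0],0],[[0,2,0],0],[[0,2,0],0],[[0,2,0],0],[[0,3,0],0],[[0,4,0],0],[[0,4,0],0],[[0,4,0],0]]'
```

```text
clock: 8.55
eef_pos: [604.3, -93.6, 103.9]
eef_rot: [-1.008, 1.57, -0.806]
wrist_force: [-0.9, -2.6, 6.8]
finger_gap: 0.5
```

```bash
python3 -m handwheel '[[[0,5,0],0],[[0,6,0],0],[[0,7,0],0],[[0,7,0],0],[[0,7,0],0],[[0,7,0],0],[[0,7,0],0],[[0,7,0],0],[[0,6,0],0],[[0,5,0],0]]'
python3 - <<'E'
from h import *
print(manip.read_state()['eef_pos'])
c=shot('top')
cv2.imwrite('pics/t3.png',cv2.resize(c['pixels'][120:260,80:320,::-1],None,fx=3.3,fy=3.3,interpolation=cv2.INTER_CUBIC))
E
```

```text
clock: 9.8
eef_pos: [591.1, -30.8, 103.8]
eef_rot: [-1.76, 1.57, -1.558]
wrist_force: [-2.1, -2.9, 7.0]
finger_gap: 0.5
[591.13683856 -30.75289409 103.76675166]
```

View pics/t3.png

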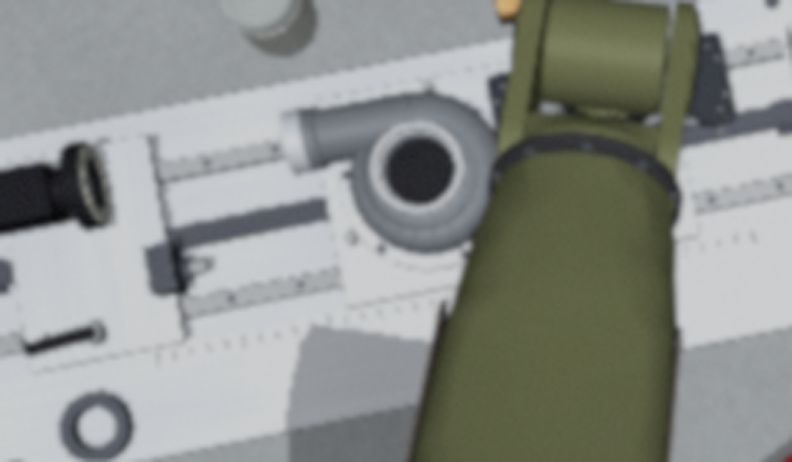

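The carriage is moving: front edge at crop (335,270), stop screw tip about (200,265), so roughly 105–120 mm to go.

```bash
python3 -m handwheel '[[[0,6,0],0],[[0,7,0],0],[[0,8,0],0],[[0,8,0],0],[[0,8,0],0],[[0,8,0],0],[[0,8,0],0],[[0,7,0],0],[[0,6,0],0],[[0,5,0],0]]'
python3 -m handwheel '[[[0,4,0],0],[[0,3,0],0],[[0,3,0],0],[[0,3,0],0],[[0,3,0],0],[[0,3,0],0],[[0,3,0],0],[[0,2,0],0],[[0,2,0],0],[[0,2,0],0]]'
python3 - <<'E'
from h import *
print(manip.read_state()['eef_pos'])
c=shot('top')
cv2.imwrite('pics/t4.png',cv2.resize(c['pixels'][150:230,100:220,::-1],None,fx=6,fy=6,interpolation=cv2.INTER_CUBIC))
E
```

```text
clock: 11.1
eef_pos: [576.8, 38.8, 103.7]
eef_rot: [-2.243, 1.57, -2.041]
wrist_force: [-3.1, -4.1, 6.1]
finger_gap: 0.4
clock: 12.35
eef_pos: [571.1, 66.1, 103.6]
eef_rot: [-2.586, 1.57, -2.384]
wrist_force: [-4.1, -2.6, 7.2]
finger_gap: 0.1
[571.06112813  66.07744631 103.58716804]
```

View pics/t4.png

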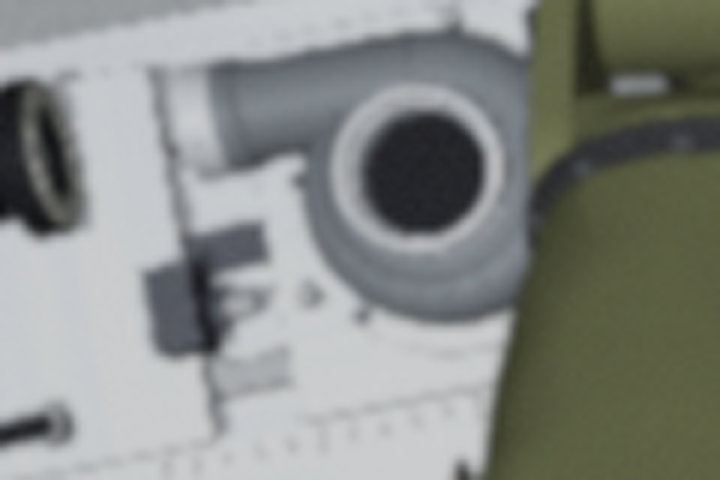

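Carriage front edge about crop x 279 at the height of the screw (tip about 270,295): only a few mm left. I creep on until the force rises.

```bash
python3 -m handwheel '[[[0,1,0],0],[[0,1,0],0],[[0,1,0],0],[[0,1,0],0],[[0,1,0],0],[[0,1,0],0],[[0,0,0],0],[[0,0,0],0],[[0,0,0],0],[[0,0,0],0]]'
```

```text
clock: 13.65
eef_pos: [569.8, 72.1, 103.6]
eef_rot: [-2.866, 1.57, -2.664]
wrist_force: [-3.9, -2.1, 6.3]
finger_gap: 0.7
```

```bash
python3 -m handwheel '[[[0,1,0.2],0],[[0,1,0.2],0],[[0,1,0],0],[[0,1,0],0],[[0,1,0],0],[[0,0,0],0],[[0,0,0],0],[[0,0,0],0],[[0,0,0],0],[[0,0,0],0]]'
```

```text
clock: 14.9
eef_pos: [569.2, 76.9, 103.6]
eef_rot: [-2.618, 1.57, -2.416]
wrist_force: [-3.1, -2.7, 6.8]
finger_gap: 0.5
```

```bash
python3 -m handwheel '[[[0,1,0],0],[[0,1,0],0],[[0,1,0],0],[[0,1,0],0],[[0,1,0],0],[[0,0,0],0],[[0,0,0],0],[[0,0,0],0],[[0,0,0],0],[[0,0,0],0]]'
python3 - <<'E'
from h import *
c=shot('scene'); u,v=pix(c,[510,310,42])[0].astype(int); print(u,v)
cv2.imwrite('pics/s5.png',cv2.resize(c['pixels'][v-50:v+40,u-70:u+50,::-1],None,fx=6,fy=6,interpolation=cv2.INTER_CUBIC))
E
```

```text
clock: 16.15
eef_pos: [569.1, 81.2, 103.9]
eef_rot: [-0.988, 1.569, -0.786]
wrist_force: [0.7, -7.5, 6.4]
finger_gap: 0.4
425 276
```

View pics/s5.png

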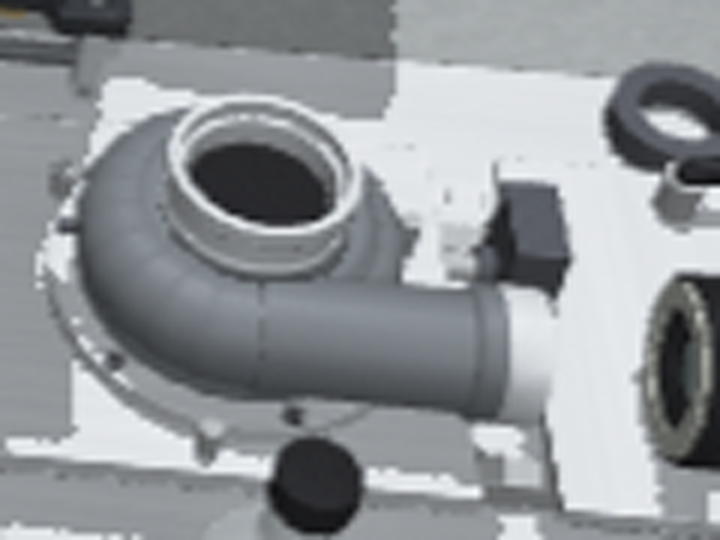

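The outlet mouth (530,350) overlaps the bridge's edge in this view and the screw area (470,260) looks closed up. The y force has jumped too. Another millimetre or two should confirm contact with the stop.

```bash
python3 -m handwheel '[[[0,0.5,0],0],[[0,0.5,0],0],[[0,0.5,0],0],[[0,0,0],0],[[0,0,0],0],[[0,0,0],0],[[0,0,0],0],[[0,0,0],0],[[0,0,0],0],[[0,0,0],0]]'
```

```text
clock: 17.45
eef_pos: [569.1, 81.3, 104.0]
eef_rot: [-1.254, 1.567, -1.053]
wrist_force: [1.4, -18.0, 6.0]
finger_gap: 0.3
```

The stop is confirmed: 18 N with no further motion. I ease the load, then lift straight up.

```bash
python3 -m handwheel '[[[0,-1,0],0],[[-1,0,0],0],[[-1,0,0],0],[[-1,0,0],0],[[-1,0,0],0],[[-1,0,0],0],[[-2,0,0],0],[[-2,-1,0],0],[[-2,-1,0],0],[[0,-2,0],0]]'
python3 -m handwheel '[[[-5,-1,0],0],[[-10,0,0],0],[[-15,0,0],0],[[-20,0,0],0],[[-20,0,0],0],[[-20,0,0],0],[[0,-20,0],0],[[0,-40,0],0],[[0,-40,0],0],[[0,-40,0],0]]'
python3 -m handwheel '[[[0,-40,0],0],[[0,-40,0],0],[[0,-20,0],0],[[0,0,0],0],[[0,0,0],0],[[0,0,0],0],[[0,0,0],0],[[0,0,0],0],[[0,0,0],0],[[0,0,0],0]]'
python3 - <<'E'
from m import *
D=np.array([-.201,.98])
c=measure('scene',np.array([610,-119.5])+201*D)
u,v=pix(c,[540,180,60])[0].astype(int)
cv2.imwrite('pics/s6.png',cv2.resize(c['pixels'][v-70:v+65,u-90:u+90,::-1],None,fx=4.4,fy=4.4,interpolation=cv2.INTER_CUBIC))
measure('top',np.array([610,-119.5])+201*D)
E
```

```text
clock: 18.7
eef_pos: [569.2, 78.9, 114.5]
eef_rot: [0.866, 1.571, 1.068]
wrist_force: [0.2, -0.6, -0.3]
finger_gap: 0.8
clock: 19.95
eef_pos: [597.4, -61.8, 203.8]
eef_rot: [3.022, 1.57, -3.059]
wrist_force: [-0.1, 0.0, -0.6]
finger_gap: 0.7
clock: 21.2
eef_pos: [617.6, -157.3, 204.5]
eef_rot: [-0.793, 1.571, -0.59]
wrist_force: [0.5, 0.1, 1.1]
finger_gap: 0.3
scene dark [320 251  14  12 131] [[572.3  72.1  99. ]]
top dark [224 163   9  10  73] [[569.2  72.9  99. ]]
```

View pics/s6.png

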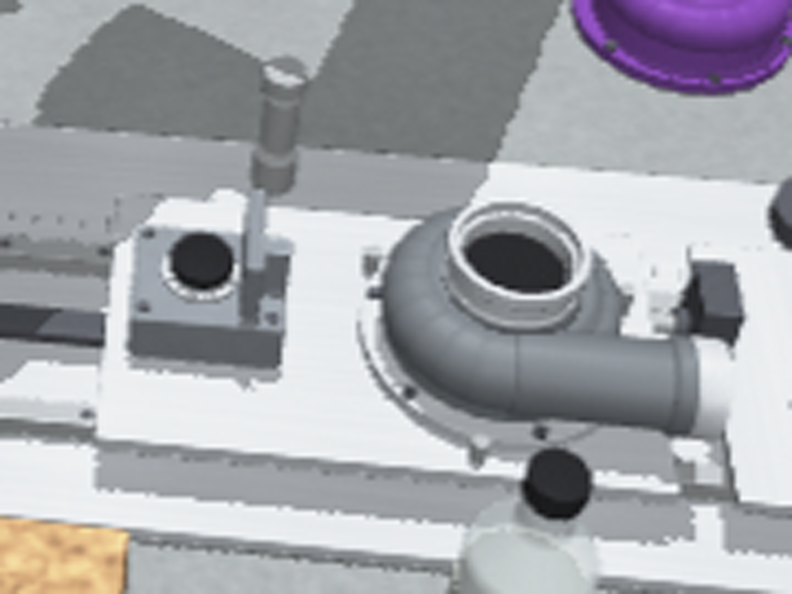

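```bash
python3 -c "
from cell import manip
print(manip.read_state()['wrist_force']); print(manip.sign_off())"
```

```text
[-0.22614766  1.6283724   0.2467204 ]
the job is handed in; nothing more can be done
None
```

I pushed the carriage to the end stop with the button held about 5–6 mm down, then let the button up and handed the job in at about 21 s. The hand-in gives no verdict.

**At the stop:** the push force rose to 18 N with no further movement. I took that as the nose touching the stop screw; the gap itself was too small to measure in the pictures.

**Travel:** the top camera shows the button about 196 mm from where it started, against about 192 mm estimated beforehand. The scene camera agrees to about 3 mm.

**Final picture:** the button looks up, the housing sits upright in its nest, and the plug gauge and bottle in view are still standing. I did not measure the button's height, the housing's fit or the other bystanders' positions.

**Arm:** it is clear of everything, with wrist force near zero (up to about 1.6 N, within the noise I saw in free air). While sliding there was up to about 4.5 N of sideways force on the fingers, probably from a slight error in the rail direction; it caused no visible trouble.

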